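Take the left-hand burr nut off an opened bench mill

TASK

The bench mill has been opened for cleaning: unscrew the bar nut that holds the burr on its shaft. It has a left-hand thread, so it undoes the opposite way from normal; let it climb as you turn it, never force, pull or pry on the thread, and lift it off only once the thread has let go. Set it down, without dropping it, upright on its round foot in the empty half of the parts tray, and leave everything else where it is.

Things in the scene. Friction and masses are not known exactly. Their poses are not given: they have to be found in the camera images.
- nut: plain steel bar nut, 62 mm high, 0.24 to 0.38 kg: round capped barrel 44 mm in diameter (47 mm at the foot), 32 mm high, with one straight cross bar on top, 64 x 12 mm, rising 30 mm above the barrel. Origin: centre of its round foot; z up the thread axis, x along the bar, y across its 12 mm thickness. Left-hand: clockwise seen from above undoes it; the other way soon stops dead
- nut_bar (a point): where to grip the bar, on the nut's axis 54 mm above its foot (8 mm below the bar's top, 22 mm above the barrel's top); same axes as the nut: close the fingers along y, tips above the barrel
- spindle: the mill's fixed shaft, 29 mm over its coarse thread, inside the nut, above a dark toothed burr disc 116 mm wide; its end is 25 mm above the nut's starting foot. z up. The nut starts tight (up to about 0.4 Nm, a spring under the burr pushes it up), soon runs free with up to 3 mm of up-and-down play, and climbs several mm per quarter turn
- shaft_end (a point): centre of the shaft's end, hidden in the nut at first; z up. The thread lets go 0.45 to 0.65 of a turn from the start, not always the same: until then a light pull is stopped within 4 mm; after it the nut lifts straight off, clear about 32 mm above its start. Keep every push or pull on the nut under about 10 N; holding it at one height while turning forces the thread
- mill: opened bench mill fixed on the table: white housing 210 x 170 mm, 97 mm high; on it a round aluminium chamber, 152 mm in diameter, rim 132 mm above the table, with three 123 mm high bosses at its sides. A short chute points to its own +x. Origin: centre of its underside, z up; the shaft stands above the origin
- tray: white plastic parts tray fixed on the table, 210 (its x) x 160 (its y) mm, 25 mm high, walls and floor 4 mm, with one partition across its middle (x = 0); one half holds a washer and a thumbscrew, the other half is empty. Origin: centre of its underside, z up
- tray_free (a point): point at the middle of the floor of the tray's empty half (clear floor 99 x 152 mm, walls 21 mm above it), 4 mm above the table; axes as the tray's
- washer: steel washer, 42 mm in diameter, 4 mm thick, lying in the tray's other half; leave it alone. Origin: centre of its underside
- thumbscrew: steel thumbscrew standing on its 22 mm head, 32 mm high, in the tray's other half; leave it alone. Origin: centre of its underside
- hopper: steel hopper cone standing mouth down, 160 mm in diameter, 125 mm high; leave it alone. Origin: centre of its underside
- top_burr: dark steel burr ring, 116 mm in diameter, 18 mm thick; leave it alone. Origin: centre of its underside
- brush: cleaning brush, 200 mm long; leave it alone. Origin: centre of its underside
- spanner: steel spanner, 180 mm long; leave it alone. Origin: centre of its underside
- soap_bar: bar of soap, 85 x 55 x 28 mm; leave it alone. Origin: centre of its underside

How it is judged:
On the way:
1. the nut has been screwed off and lifted clear above the end of the shaft (z of nut in the frame of spindle above 0.032 m), for 0.1 s.
At the end, for the whole second after the job is handed in: the nut stands upright (within 6 degrees), released and at rest on the floor of the tray's empty half, anywhere on that floor; all else as it was (within 25 mm) (x of nut in the frame of tray_free between -0.03 and 0.03 m and y of nut in the frame of tray_free between -0.06 and 0.06 m and z of nut in the frame of tray_free between -0.004 and 0.004 m and angle between nut's own z axis and vertical below 0.1 rad and linear speed of nut below 0.02 m/s); the robot touches nothing.
It fails at once if the thread was forced: more than 30 N between nut and shaft, or the nut was pressed onto the burr with more than 35 N (contact force between nut and spindle above 30 N or contact force between nut and mill above 35 N).
It fails at once if the nut was dropped: it moves faster than 0.5 m/s with no finger on it (linear speed of nut above 0.5 m/s and contact force between nut and the fingers below 0.05 N).
It fails at once if something else was moved by more than 25 mm (distance of any of washer, thumbscrew, hopper, top_burr, brush, spanner, soap_bar from where it was at the start of the episode above 0.025 m).
It also fails if it takes over 72 s, if anything falls off the work surface, if the arm or the gripper's body presses on something with over 40 N, if the wrist force passes 120 N, or if a joint passes its speed limit or range.

ROBOT

A 6-joint arm with a two-finger parallel gripper is mounted at the origin on the work surface. World frame = base frame: x ahead of the robot, y to its left, z up, the work surface at z = 0. Lengths are in m, angles in rad, forces in N, time in s.
With the tool pointing down it reaches from about 0.3 to 0.95 m from the base axis. Payload 3.1 kg.
Tool frame: the origin (TCP) lies on the centre line of the jaws, within the pads' length; the fingertips stand 11 mm ahead of it and the grasp point (between the pads) lies 8 mm behind it; z points along the fingers, y is the direction in which the jaws open and shut (so a half turn about z gives the same grasp; the last joint's range is limited). The gripper opens to 85 mm and grips with 20 to 120 N. Pads are 22 mm wide; open, the fingers measure 114 mm over their backs; the gripper's body (76 mm by 85 mm) begins 54 mm behind the grasp point. The pads swing forward as they close: fully open they stand 13 mm farther back than shut.
Start: joints at [1.264, 0.308, 1.634, -0, 1.2, -0.07], TCP at [0.147, 0.608, 0.242] pointing down, gripper open.
Joint ranges: [-3.06, 3.06], [-0.79, 1.96], [0.05, 2.63], [-1.19, 4.34], [0.05, 2.64], [-2.94, 2.94]. Speed limits (rad/s): [2.79, 2.79, 3.14, 3.14, 3.14, 3.14].

INTERFACE

Orientations are given as a unit quaternion [w, x, y, z].
In Python, from station import robot gives the robot as it stands. The module is installed in compiled form; this text tells all that it offers.
- The arm moves only by the shell command python3 -m crank 'ROWS' [OPENING] [FORCE]. ROWS is a JSON object of lists of equal length, an entry for each row: "delta_pos": the shift along the tool's x, y, z in mm, a list of three; "dr": the turn, a rotation vector about the tool's x, y, z in rad, a list of three. A call has exactly 8 rows; each row is the pose to reach, as a shift and turn from the pose commanded when the call began, along the tool's axes at that moment; what a row does not reach only later rows make up. A row lasts 1/10 s, in which the tool goes at most 50 mm and 8.59 degrees, less where a joint would pass 70% of its speed; a pose out of reach is approached as far as the arm can. A call with a gripper value outside its range is refused whole. OPENING is the opening, from -1 (shut) to 1 (fully open), set as the call begins (- or left out, the last holds). The fingers move at their own pace and stop on an object; FORCE is the grip in N (left out, the last holds). Time passes only in rows, so rows that repeat a pose let the fingers close, or fill a call up. It gives the time, the measured TCP pose, the force and the opening at its end, in the units of the state.
- robot.observe(): the state, without advancing time (a new reading comes with each control period).
- robot.camera(name): name is "scene" or "top" or "wrist"; returns the picture (480x640x3 uint8, blue, green, red); there is no depth.
- robot.camera_info(name): a dict with "K" (3x3 intrinsics, pixels), "R" (3x3) and "t" (3): a world point X has camera coordinates R X + t; the wrist camera has in their place "T_tool_cam" (4x4, takes a point from camera to tool coordinates, whose origin is the TCP and whose axes are the flange's). Camera axes: x right, y down, z forward; pixel columns grow to the right and rows downward; lengths in m; the calibration is good to about 2 mm. A picture is of the moment at which its call begins: read the wrist's pose just before it. camera_info takes no time and is no camera call.
- robot.sign_off(): hands the job in, once; it reports no verdict.
The state is a dict: "time": time; "joints": joint angles; "qvel": joint speeds; "joint_efforts": joint torques, N m; "position": TCP position; "orientation": TCP orientation; "force": force on the tool from outside, world axes, zero at the start; "wrist_torque": the same for the moment, N m; "width": opening from 0.0 (shut) to 1.0 (fully open).
Only numpy, scipy, OpenCV 4.12 (cv2) and the standard library are available. Lean on these libraries where they do the work, as an engineer would, in place of code of your own. Each camera call takes 0.05 s, during which the arm holds its last target.

## Working session

There is one attempt and no reset: what is moved stays moved. The work goes in short steps, Python scripts to look and compute and a shell command to move; the robot and the scene stay as the last step left them, time stands still between calls to the robot, and variables do not carry over. Pictures are saved under pics/ and viewed, and the job is handed in when it is done.

```bash
mkdir -p pics
python3 - <<'E'
from station import robot
import cv2
s=robot.observe();print({k:s[k] for k in s})
for n in("scene","top","wrist"):
    cv2.imwrite(f"pics/{n}0.png",robot.camera(n)); print(n,robot.camera_info(n))
E
```

```text
{'time': 0.0, 'joints': array([ 1.26431500e+00,  3.09003892e-01,  1.63519448e+00, -1.96427340e-05,
        1.19966681e+00, -6.96715659e-02]), 'qvel': array([-0.00052154, -0.00090441, -0.00073433, -0.00108707,  0.00123547,
       -0.00080526]), 'joint_efforts': array([-1.03060411e-04, -4.15255094e+01, -2.76662832e+01, -1.08161823e-04,
        1.03163504e-02, -8.91408803e-06]), 'position': array([0.1464024 , 0.60679841, 0.24104394]), 'orientation': array([-2.03459487e-04,  1.18124784e-01,  9.92998109e-01, -1.11793719e-03]), 'force': array([-0.81347178,  0.46560669,  0.60783238]), 'wrist_torque': array([-0.01466881,  0.02758866, -0.02739277]), 'width': 0.999021554689049}
scene {'K': array([[568.7102067 ,   0.        , 315.51058887],
       [  0.        , 568.7102067 , 247.93749024],
       [  0.        ,   0.        ,   1.        ]]), 'R': array([[-0.67643002,  0.73650642,  0.00085095],
       [ 0.49062052,  0.45146199, -0.74530099],
       [-0.54930314, -0.50372647, -0.66672761]]), 't': array([ 0.33771553, -0.14029915,  2.06993209])}
top {'K': array([[598.81389965,   0.        , 318.55
[... 184 characters left out ...]
 [-9.95904113e-01,  4.21752106e-03, -9.03172701e-02],
       [ 9.03219121e-02,  9.23075003e-04, -9.95912195e-01]]), 't': array([1.46532265e-03, 5.30224388e-01, 1.49743086e+00])}
wrist {'K': array([[381.40801604,   0.        , 319.00569454],
       [  0.        , 381.40801604, 237.13539649],
       [  0.        ,   0.        ,   1.        ]]), 'T_tool_cam': array([[-3.35492147e-04, -9.65187188e-01, -2.61559898e-01,
         6.51490700e-02],
       [ 9.99999826e-01, -1.96638737e-04, -5.57038368e-04,
         6.73941071e-04],
       [ 4.86213488e-04, -2.61560040e-01,  9.65187085e-01,
        -1.32885828e-01],
       [ 0.00000000e+00,  0.00000000e+00,  0.00000000e+00,
         1.00000000e+00]])}
```

View pics/top0.png

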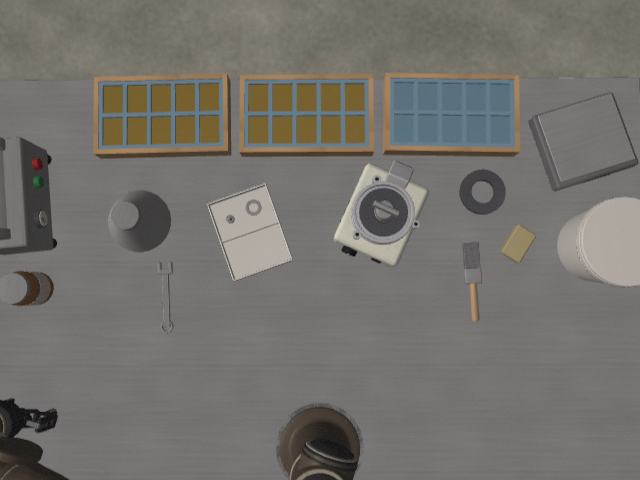

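View pics/scene0.png

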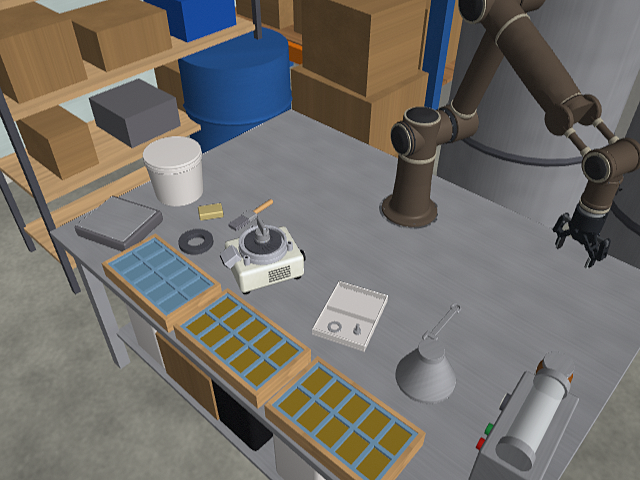

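View pics/wrist0.png

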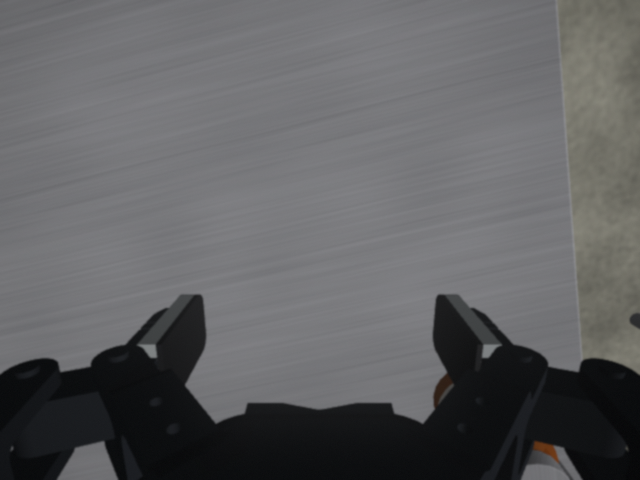

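```bash
cat > h.py <<'E'
import numpy as np, cv2
from station import robot
from scipy.spatial.transform import Rotation as Rn
def Rq(q): return Rn.from_quat([q[1],q[2],q[3],q[0]])
def ray(n,uv,s=None):
    c=robot.camera_info(n); d=np.linalg.inv(c["K"])@np.array([uv[0],uv[1],1.])
    if n!="wrist":
        R=c["R"]; return -R.T@c["t"], R.T@d
    T=c["T_tool_cam"]; s=s or robot.observe(); R=Rq(s["orientation"]).as_matrix()
    return s["position"]+R@T[:3,3], R@T[:3,:3]@d
def onz(n,uv,z,s=None):
    o,d=ray(n,uv,s); return o+d*(z-o[2])/d[2]
def tri(a,b):
    (o1,d1),(o2,d2)=a,b
    A=np.stack([d1,-d2],1); k=np.linalg.lstsq(A,o2-o1,rcond=None)[0]
    p,q=o1+d1*k[0],o2+d2*k[1]; return (p+q)/2,np.linalg.norm(p-q)
E
python3 - <<'E'
import cv2
t=cv2.imread("pics/top0.png");s=cv2.imread("pics/scene0.png")
a=cv2.resize(t[150:290,330:440],None,fx=4,fy=4,interpolation=cv2.INTER_CUBIC)
b=cv2.resize(s[190:300,215:310],None,fx=5,fy=5,interpolation=cv2.INTER_CUBIC)
c=cv2.resize(t[175:285,200:300],None,fx=5,fy=5,interpolation=cv2.INTER_CUBIC)
cv2.imwrite("pics/a.png",a);cv2.imwrite("pics/b.png",b);cv2.imwrite("pics/c.png",c)
E
```

```text
(no output)
```

View pics/a.png

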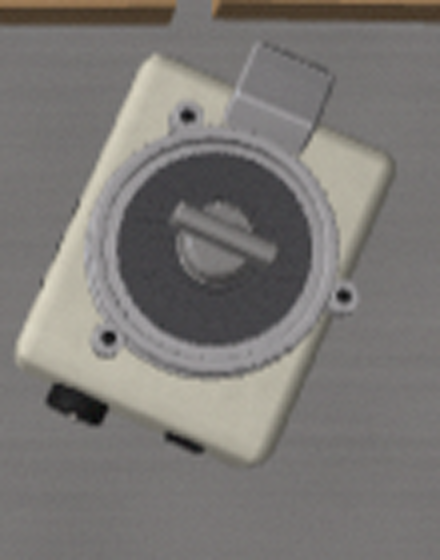

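View pics/b.png

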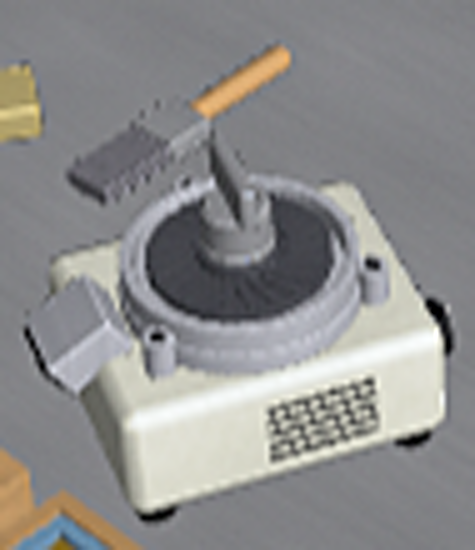

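View pics/c.png

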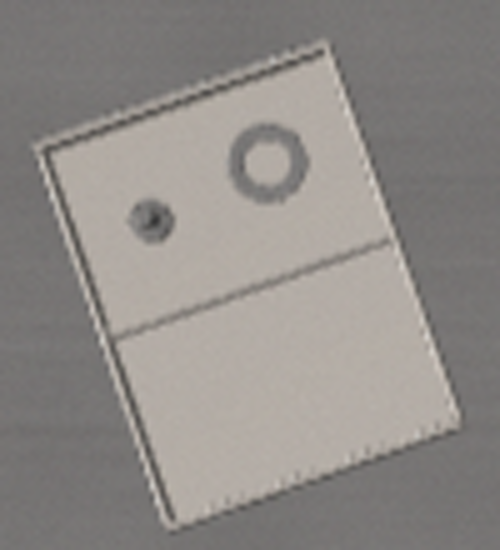

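Run:
```python
from h import *
U=lambda c,x0,y0,f:((c[0]+.5)/f-.5+x0,(c[1]+.5)/f-.5+y0)
print("cams",ray("top",(0,0))[0],ray("scene",(0,0))[0])
# chamber rim circle: top at z .132
A=lambda x,y:U((x,y),330,150,4)
# outer rim ellipse extents
for z in (.16,.17,.18,.19): print(z,onz("top",A(178,207),z),onz("top",A(276,247),z))
print("rim",onz("top",A(213,252),.132), onz("top",A(86,250),.132),onz("top",A(339,250),.132))
for p in [(187,116),(343,296),(108,338)]: print("boss",onz("top",A(*p),.123))
C=lambda x,y:U((x,y),200,175,5)
P=[onz("top",C(*p),.025) for p in [(38,147),(328,43),(460,425),(170,527)]]
print(np.round(P,4),np.mean(P,0))
print([np.linalg.norm(P[i]-P[(i+1)%4]) for i in range(4)])
print("part",onz("top",C(116,337),.025),onz("top",C(390,241),.025))
B=lambda x,y:U((x,y),215,190,5)
print("tri bosses",tri(ray("top",A(187,116)),ray("scene",B(157,337))),tri(ray("top",A(343,296)),ray("scene",B(182,185))))
print(tri(ray("top",A(276,247)),ray("scene",B(212,125))),tri(ray("top",A(178,207)),ray("scene",B(240,195))))
```

```text
cams [ 0.39280786 -0.00215316  1.53919998] [1.43429475 0.85728967 1.2752284 ]
0.16 [ 0.59611541 -0.13035312  0.16      ] [ 0.57245038 -0.18690812  0.16      ]
0.17 [ 0.59464131 -0.12942359  0.17      ] [ 0.57114787 -0.18556854  0.17      ]
0.18 [ 0.59316722 -0.12849407  0.18      ] [ 0.56984535 -0.18422896  0.18      ]
0.19 [ 0.59169312 -0.12756454  0.19      ] [ 0.56854284 -0.18288937  0.19      ]
rim [ 0.57327534 -0.15333158  0.132     ] [ 0.57479008 -0.07818464  0.132     ] [ 0.57414845 -0.22790932  0.132     ]
boss [ 0.65653272 -0.13986739  0.123     ]
boss [ 0.54774064 -0.23121936  0.123     ]
boss [ 0.52325441 -0.09125639  0.123     ]
[[0.6111 0.2831 0.025 ]
 [0.6642 0.1353 0.025 ]
 [0.4683 0.0677 0.025 ]
 [0.4174 0.214  0.025 ]] [0.54022687 0.17501151 0.025     ]
[np.float64(0.15704300988709485), np.float64(0.20722855706972496), np.float64(0.1548973042690936), np.float64(0.20564017129898213)]
part [0.51365686 0.24224973 0.025     ] [0.56206568 0.10331546 0.025     ]
tri bosses (array([ 0.65590936, -0.13919633,  0.12309542]), np.float64(0.0017602869227655782)) (array([ 0.54828468, -0.2318392 ,  0.12287848]), np.float64(0.0015731826175336679))
(array([ 0.56536911, -0.17956828,  0.20982841]), np.float64(0.0017490756541759507)) (array([ 0.59067263, -0.12713498,  0.19992538]), np.float64(0.0013069143174369304))
```

```bash
python3 -m crank '{"delta_pos":[[-10,-10,-40],[-35,-38,-70],[-65,-70,-89],[-98,-105,-89],[-130,-140,-89],[-163,-175,-89],[-195,-210,-89],[-228,-245,-89]],"dr":[[0,0,0],[0,0,0],[0,0,0],[0,0,0],[0,0,0],[0,0,0],[0,0,0],[0,0,0]]}'
python3 -m crank '{"delta_pos":[[-33,-35,0],[-66,-70,0],[-99,-106,0],[-132,-142,0],[-165,-178,0],[-198,-213,0],[-231,-248,0],[-260,-280,0]],"dr":[[0,0,0],[0,0,0],[0,0,0],[0,0,0],[0,0,0],[0,0,0],[0,0,0],[0,0,0]]}'
python3 -m crank '{"delta_pos":[[-30,-33,0],[-60,-66,0],[-107,-115,0],[-107,-115,0],[-107,-115,0],[-107,-115,0],[-107,-115,0],[-107,-115,0]],"dr":[[0,0,0.14],[0,0,0.28],[0,0,0.42],[0,0,0.56],[0,0,0.7],[0,0,0.84],[0,0,0.98],[0,0,1.1]]}'
python3 -m crank '{"delta_pos":[[0,0,0],[0,0,0],[0,0,0],[0,0,0],[0,0,0],[0,0,0],[0,0,0],[0,0,0]],"dr":[[0,0,0.14],[0,0,0.28],[0,0,0.42],[0,0,0.56],[0,0,0.64],[0,0,0.64],[0,0,0.64],[0,0,0.64]]}'
python3 - <<'E'
from h import *
s=robot.observe();print(s)
cv2.imwrite("pics/w1.png",robot.camera("wrist"))
R=Rq(s["orientation"]).as_matrix();print(R,np.degrees(np.arctan2(R[1,1],R[0,1])))
E
```

```text
time: 0.95
position: [0.3111, 0.3141, 0.3311]
orientation: [0.0, 0.118, 0.993, 0.0]
force: [1.0, 0.5, 0.1]
width: 1.0
time: 1.75
position: [0.4985, -0.0195, 0.3311]
orientation: [0.0, 0.119, 0.993, 0.0]
force: [0.3, 0.5, -0.0]
width: 0.999
time: 2.55
position: [0.5746, -0.1543, 0.3306]
orientation: [-0.001, 0.622, 0.783, -0.0]
force: [-0.6, -0.2, -0.1]
width: 0.998
time: 3.35
position: [0.5748, -0.1541, 0.3311]
orientation: [-0.0, 0.835, 0.551, -0.0]
force: [-0.8, 0.2, 0.2]
width: 0.999
{'time': 3.35, 'joints': array([-3.35108233e-01,  1.83401816e-01,  1.60784999e+00,  3.44136387e-05,
        1.35070758e+00,  6.96878885e-02]), 'qvel': array([-0.00162822, -0.00191839, -0.00140201, -0.0008637 ,  0.00022531,
        0.00603377]), 'joint_efforts': array([-8.53573620e-04, -3.76456940e+01, -2.93318671e+01, -2.34479839e-04,
        3.00737425e-03, -6.32700321e-03]), 'position': array([ 0.57480539, -0.15409853,  0.33107362]), 'orientation': array([-1.55875073e-04,  8.34816816e-01,  5.50527793e-01, -9.80240502e-05]), 'force': array([-0.83506313,  0.22159145,  0.22078955]), 'wrist_torque': array([-0.03144812,  0.03646021,  0.01974825]), 'width': 0.9993769467898725}
[[ 3.93838280e-01  9.19179687e-01 -3.35291371e-04]
 [ 9.19179748e-01 -3.93838251e-01  1.52324337e-04]
 [ 7.96286919e-06 -3.68184193e-04 -9.99999932e-01]] -23.193540065683994
```

View pics/w1.png

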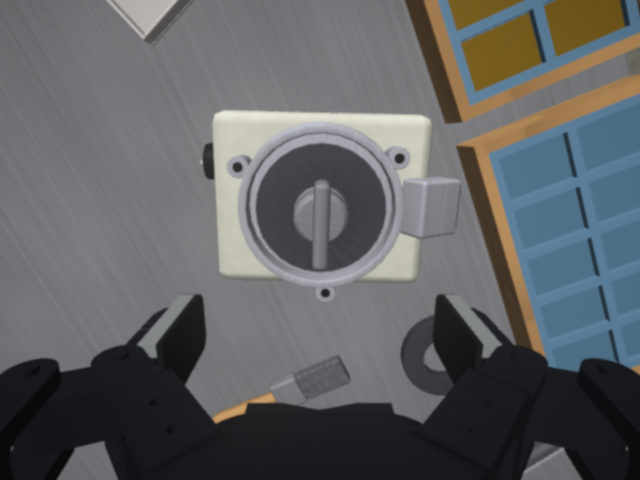

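Run:
```python
import cv2
t=cv2.imread("pics/w1.png")
cv2.imwrite("pics/w1z.png",cv2.resize(t[165:280,270:370],None,fx=6,fy=5.2,interpolation=cv2.INTER_CUBIC))
```

```text
(no output)
```

View pics/w1z.png

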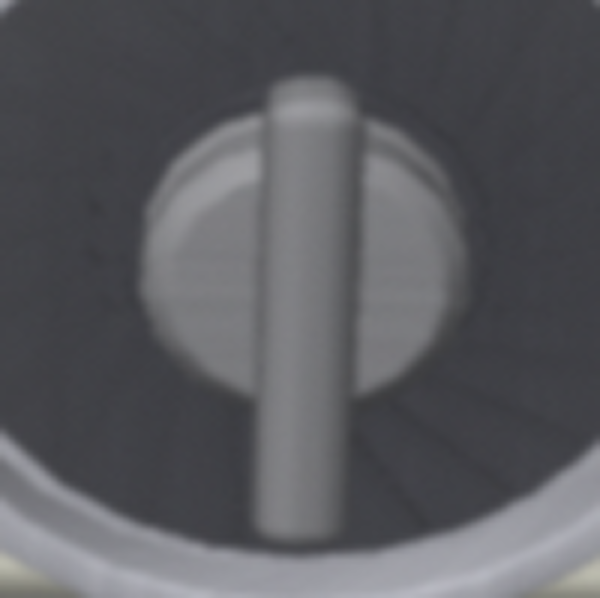

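Run:
```python
from h import *
s=robot.observe()
for z in (.18,.185,.19,.195,.2,.205):
    a=onz("wrist",(321.8,187.5),z,s);b=onz("wrist",(319.2,268.3),z,s);d=a-b
    w=np.linalg.norm(onz("wrist",(314.7,220),z,s)-onz("wrist",(328.8,220),z,s))
    print(z,(a+b)/2,np.linalg.norm(d),w,np.degrees(np.arctan2(d[1],d[0])))
# rim centre
im=cv2.imread("pics/w1.png")
for p in[(238.5,167),(399.5,158),(325,293)]: print(onz("wrist",p,.123,s))
# barrel cap silhouette left/right cols at rows
```

```text
0.18 [ 0.57517206 -0.15830278  0.18      ] 0.06378804608034196 0.010744687924785605 65.04069047653489
0.185 [ 0.57563474 -0.15715736  0.185     ] 0.0626650857006541 0.010555532439188003 65.04069047653486
0.19 [ 0.57609741 -0.15601194  0.19      ] 0.0615421253209663 0.010366376953590615 65.04069047653486
0.195 [ 0.57656009 -0.15486651  0.195     ] 0.06041916494127837 0.010177221467993002 65.04069047653493
0.2 [ 0.57702277 -0.15372109  0.2       ] 0.05929620456159054 0.009988065982395503 65.04069047653493
0.205 [ 0.57748544 -0.15257567  0.205     ] 0.058173244181902735 0.0097989104967979 65.0406904765348
[ 0.52564633 -0.09101389  0.123     ]
[ 0.65885487 -0.13971966  0.123     ]
[ 0.54893284 -0.2314643   0.123     ]
```

```bash
cat > shot.py <<'E'
import sys
from h import *
s=robot.observe();cv2.imwrite(f"pics/{sys.argv[1]}.png",robot.camera("wrist"))
import pickle;pickle.dump(s,open(f"pics/{sys.argv[1]}.pkl","wb"))
R=Rq(s["orientation"]).as_matrix();print(s["position"],np.degrees(np.arctan2(R[1,1],R[0,1])),s["force"],s["wrist_torque"],s["joints"][5],s["time"])
E
python3 -m crank '{"delta_pos":[[12,0,20],[25,1,40],[38,2,60],[50,2,80],[50,2,80],[50,2,80],[50,2,80],[50,2,80]],"dr":[[0,0,0.03],[0,0,0.03],[0,0,0.03],[0,0,0.03],[0,0,0.03],[0,0,0.03],[0,0,0.03],[0,0,0.03]]}'
python3 shot.py w2
python3 -m crank '{"delta_pos":[[-12,0,0],[-25,0,0],[-38,0,0],[-50,0,0],[-50,0,0],[-50,0,0],[-50,0,0],[-50,0,0]],"dr":[[0,0,0],[0,0,0],[0,0,0],[0,0,0],[0,0,0],[0,0,0],[0,0,0],[0,0,0]]}'
python3 shot.py w3
python3 - <<'E'
import cv2,numpy as np
t=[cv2.imread(f"pics/w{i}.png") for i in (2,3)]
cv2.imwrite("pics/w23.png",np.hstack([x[80:400,190:450] for x in t]))
cv2.imwrite("pics/w2z.png",cv2.resize(t[0][200:380,240:400],None,fx=3.3,fy=3.3,interpolation=cv2.INTER_CUBIC))
cv2.imwrite("pics/w3z.png",cv2.resize(t[1][150:330,240:400],None,fx=3.3,fy=3.3,interpolation=cv2.INTER_CUBIC))
E
```

```text
time: 4.2
position: [0.5972, -0.1098, 0.253]
orientation: [0.001, 0.843, 0.537, 0.001]
force: [-0.8, -0.0, 0.8]
width: 0.996
[ 0.59724386 -0.10984908  0.25301841] -25.01182983858483 [-0.82472831 -0.01264089  0.80497894] [-0.03195952  0.01415861  0.01823616] 0.18314779496419037 4.2
time: 5.05
position: [0.5756, -0.1539, 0.2513]
orientation: [-0.0, 0.843, 0.538, 0.0]
force: [-0.2, -0.2, -0.8]
width: 1.001
[ 0.57557131 -0.15393375  0.25126687] -24.947515892340824 [-0.23013583 -0.16367062 -0.84220032] [-0.00981882  0.03839812  0.03085153] 0.10082602561326127 5.05
```

View pics/w23.png

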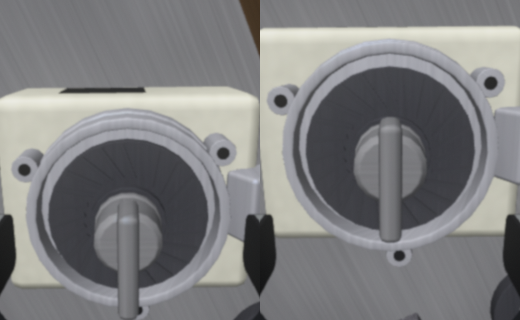

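View pics/w2z.png

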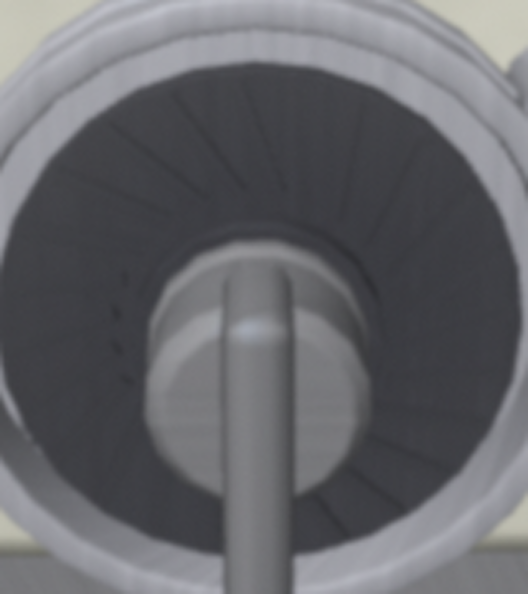

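View pics/w3z.png

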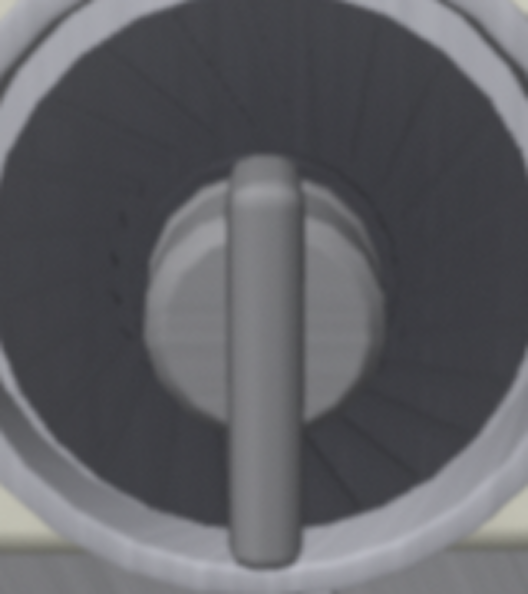

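Run:
```python
from h import *
import pickle
S={i:pickle.load(open(f"pics/w{i}.pkl","rb")) for i in(2,3)}
r=lambda i,u,v:ray("wrist",(u,v),S[i])
n=tri(r(2,318.3,299.5),r(3,320.4,206.5)); print("near",n)
f=tri(r(2,318.5,398),r(3,320.2,321.8)); print("far",f)
# barrel cap outline: left/right extremes
print("boss",tri(r(2,214,249.5),r(3,211,180.5)),tri(r(2,412.5,233),r(3,420.5,162.5)))
for z in (.18,.185,.19,.195):
    a=onz("wrist",(320.4,206.5),z,S[3]);b=onz("wrist",(320.2,321.8),z,S[3]);print(z,(a+b)/2,np.linalg.norm(a-b))
# cap circle w3: top edge ~ (265,215?) 
for P in ([[ .52325,-.09126],[.65653,-.13987],[.54774,-.23122]],[[.52565,-.09101],[.65885,-.13972],[.54893,-.23146]]):
    P=np.array(P);A=2*(P[1:]-P[0]);b=(P[1:]**2).sum(1)-(P[0]**2).sum();print("cc",np.linalg.solve(A,b))
```

```text
near (array([ 0.5907935 , -0.1245649 ,  0.20368746]), np.float64(0.00013093390731918996))
far (array([ 0.56391673, -0.1822993 ,  0.19839691]), np.float64(0.00017738945292589624))
boss (array([ 0.52517026, -0.09038661,  0.12497037]), np.float64(0.0004923869734878469)) (array([ 0.6578861 , -0.13890283,  0.12584837]), np.float64(0.0003330939971328673))
0.18 [ 0.5744321  -0.15978838  0.18      ] 0.0689141816930885
0.185 [ 0.57515503 -0.15817388  0.185     ] 0.067226475815622
0.19 [ 0.57587796 -0.15655938  0.19      ] 0.0655387699381555
0.195 [ 0.5766009  -0.15494488  0.195     ] 0.06385106406068894
cc [ 0.57580381 -0.15418682]
cc [ 0.57793972 -0.15449719]
```

```bash
python3 -m crank '{"delta_pos":[[0,1,12],[0,1.3,25],[0,1.3,38],[0,1.3,50],[0,1.3,57],[0,1.3,61],[0,1.3,64],[0,1.3,64]],"dr":[[0,0,0],[0,0,0],[0,0,0],[0,0,0],[0,0,0],[0,0,0],[0,0,0],[0,0,0]]}'
python3 shot.py w4
python3 -c "
import cv2
cv2.imwrite('pics/w4z.png',cv2.resize(cv2.imread('pics/w4.png')[180:480,150:490],None,fx=2,fy=2))"
```

```text
time: 5.9
position: [0.5765, -0.1549, 0.1871]
orientation: [-0.0, 0.843, 0.537, -0.0]
force: [-0.5, 0.3, -0.4]
width: 0.999
[ 0.57654763 -0.15493569  0.18710967] -24.988350880507983 [-0.49865037  0.29536613 -0.36966809] [ 0.00527334 -0.0034629  -0.00024627] 0.10065533194751358 5.9
```

View pics/w4z.png

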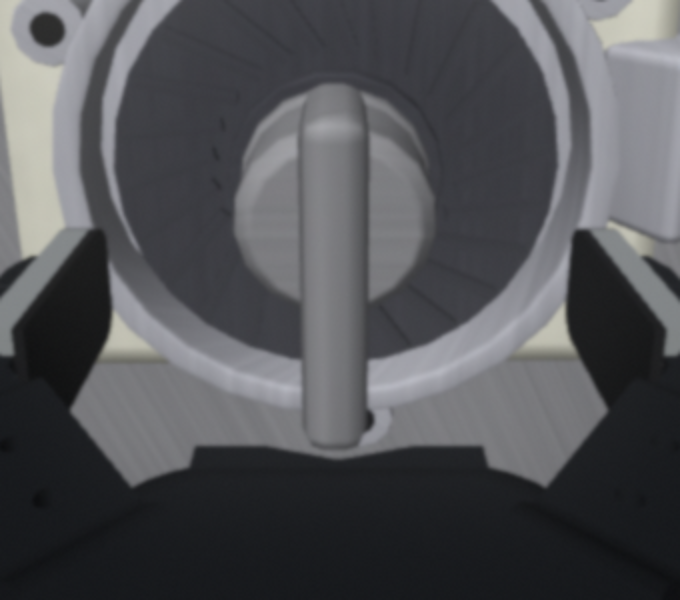

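```bash
python3 - <<'E'
from h import *
s=robot.observe();R=Rq(s["orientation"]).as_matrix()
for z in(.193,.195,.197,.199):
    a=onz("wrist",(317,239.5),z,s);b=onz("wrist",(317.4,402.5),z,s);print(z,np.linalg.norm(a-b),R.T@((a+b)/2-s["position"])*1000,(a+b)/2)
E
python3 -m crank '{"delta_pos":[[0,-0.5,0],[0,-0.5,0],[0,-0.5,0],[0,-0.5,0],[0,-0.5,0],[0,-0.5,0],[0,-0.5,0],[0,-0.5,0]],"dr":[[0,0,0],[0,0,0],[0,0,0],[0,0,0],[0,0,0],[0,0,0],[0,0,0],[0,0,0]]}' -0.5 20
python3 shot.py w5
```

```text
0.193 0.06625660263643061 [-1.8615564  -0.08012949 -5.44705322] [ 0.57595386 -0.15664613  0.193     ]
0.195 0.06521680940580084 [-0.78929562 -0.07258845 -7.44697997] [ 0.57641238 -0.15567697  0.195     ]
0.197 0.06417701617517108 [ 0.28296516 -0.0650474  -9.44690671] [ 0.57687089 -0.15470781  0.197     ]
0.199 0.06313722294454129 [  1.35522594  -0.05750636 -11.44683345] [ 0.57732941 -0.15373865  0.199     ]
time: 6.75
position: [0.5761, -0.1547, 0.1872]
orientation: [-0.0, 0.843, 0.537, -0.0]
force: [-0.4, -0.2, 0.1]
width: 0.254
[ 0.57609879 -0.15468458  0.18724994] -24.981114050334106 [-0.43798517 -0.23757032  0.14541011] [-0.02475833 -0.04114826  0.00837995] 0.10069746637507831 6.75
```

View pics/w5.png

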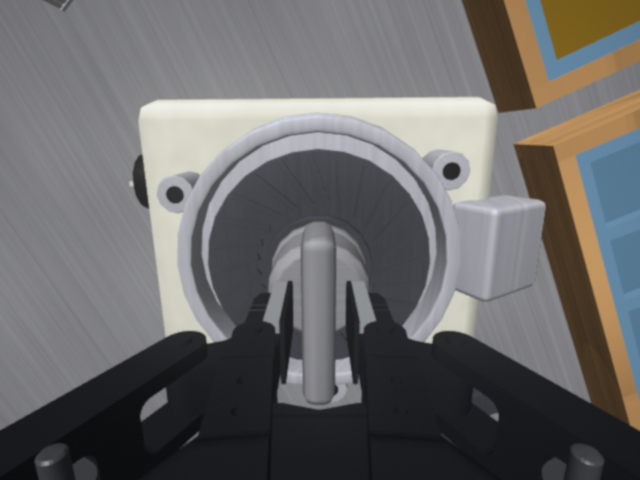

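```bash
python3 -m crank '{"delta_pos":[[0,0,0],[0,0,0],[0,0,0],[0,0,0],[0,0,0],[0,0,0],[0,0,0],[0,0,0]],"dr":[[0,0,0],[0,0,0],[0,0,0],[0,0,0],[0,0,0],[0,0,0],[0,0,0],[0,0,0]]}' -1 20
python3 shot.py w6
```

```text
time: 7.6
position: [0.576, -0.1546, 0.1873]
orientation: [-0.0, 0.843, 0.537, -0.0]
force: [-1.7, 1.2, 1.7]
width: 0.139
[ 0.57595968 -0.15459023  0.18730889] -24.979007988113217 [-1.66784265  1.16116156  1.66981124] [0.17395317 0.26571961 0.03979304] 0.100729164860229 7.6
```

View pics/w6.png

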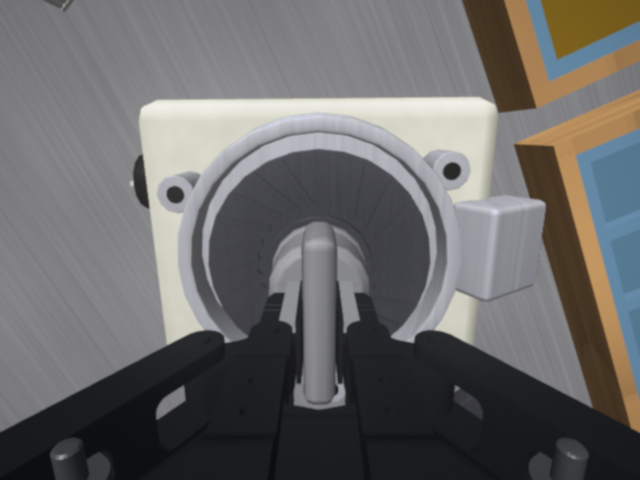

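```bash
python3 -m crank '{"delta_pos":[[0,0,0],[0,0,0],[0,0,-0.1],[0,0,-0.2],[0,0,-0.3],[0,0,-0.4],[0,0,-0.5],[0,0,-0.5]],"dr":[[0,0,0],[0,0,0],[0,0,0.03],[0,0,0.06],[0,0,0.09],[0,0,0.12],[0,0,0.15],[0,0,0.15]]}' -1 50
python3 shot.py w7
```

```text
time: 8.45
position: [0.5764, -0.1549, 0.1878]
orientation: [0.0, 0.882, 0.472, 0.0]
force: [-0.7, -0.5, 0.9]
width: 0.128
[ 0.57641174 -0.1549264   0.18780905] -33.65153349671038 [-0.66530241 -0.48040287  0.94248416] [-0.05261518  0.0281347   0.07489879] 0.2519708440521765 8.45
```

```bash
python3 -m crank '{"delta_pos":[[0,0,-0.1],[0,0,-0.3],[0,0,-0.4],[0,0,-0.6],[0,0,-0.8],[0,0,-0.9],[0,0,-1],[0,0,-1]],"dr":[[0,0,0.04],[0,0,0.08],[0,0,0.12],[0,0,0.17],[0,0,0.22],[0,0,0.26],[0,0,0.3],[0,0,0.3]]}'
python3 shot.py w8
```

```text
time: 9.3
position: [0.5761, -0.1551, 0.1887]
orientation: [0.0, 0.942, 0.336, -0.0]
force: [-1.7, -1.2, 1.4]
width: 0.13
[ 0.57606419 -0.15514576  0.18874761] -50.78075234779475 [-1.66394659 -1.20359149  1.39891555] [-0.24777803  0.24332075  0.00217738] 0.5509929204345162 9.3
```

View pics/w8.png

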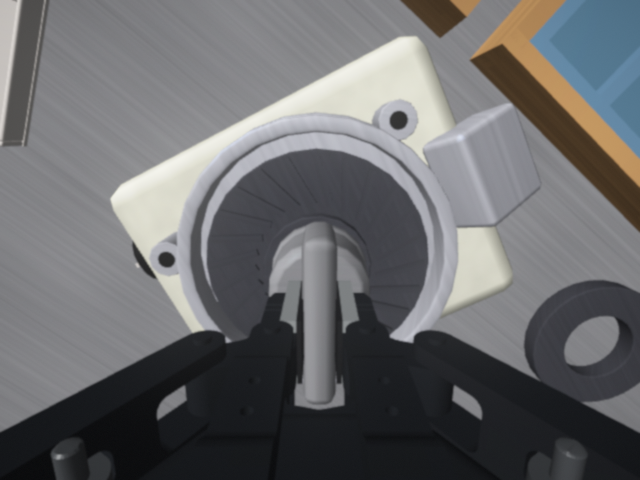

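```bash
python3 -m crank '{"delta_pos":[[0,0,-0.2],[0,0,-0.4],[0,0,-0.6],[0,0,-0.8],[0,0,-1],[0,0,-1.2],[0,0,-1.3],[0,0,-1.3]],"dr":[[0,0,0.04],[0,0,0.08],[0,0,0.12],[0,0,0.17],[0,0,0.22],[0,0,0.26],[0,0,0.3],[0,0,0.3]]}'
python3 shot.py w9
```

```text
time: 10.15
position: [0.5759, -0.1547, 0.1894]
orientation: [-0.0, 0.982, 0.191, -0.0]
force: [-0.6, -1.3, -2.3]
width: 0.127
[ 0.57592606 -0.15468912  0.18941906] -67.94348784539089 [-0.55710251 -1.34907786 -2.2920318 ] [-0.2079395  -0.03494814 -0.04293076] 0.8503396167788709 10.15
```

```bash
python3 -m crank '{"delta_pos":[[0,0,-0.1],[0,0,-0.3],[0,0,-0.5],[0,0,-0.7],[0,0,-0.9],[0,0,-1.1],[0,0,-1.2],[0,0,-1.2]],"dr":[[0,0,0.04],[0,0,0.08],[0,0,0.12],[0,0,0.17],[0,0,0.22],[0,0,0.26],[0,0,0.3],[0,0,0.3]]}'
python3 shot.py w10
```

```text
time: 11.0
position: [0.5756, -0.1541, 0.1903]
orientation: [-0.001, 0.999, 0.043, -0.001]
force: [0.2, -0.1, -3.1]
width: 0.126
[ 0.57555635 -0.15414715  0.19031117] -85.09832156094178 [ 0.24721962 -0.08135043 -3.10718849] [0.04481455 0.03929327 0.00358963] 1.149756821902658 11.0
```

```bash
python3 -m crank '{"delta_pos":[[0,0,0],[0,0,0],[0,0,0],[0,0,0],[0,0,-10],[0,0,-20],[0,0,-30],[0,0,-40]],"dr":[[0,0,0],[0,0,0],[0,0,0],[0,0,0],[0,0,0],[0,0,0],[0,0,0],[0,0,0]]}' 0.2 20
python3 -m crank '{"delta_pos":[[0,0,0],[0,0,0],[0,0,0],[0,0,0],[0,0,0],[0,0,0],[0,0,0],[0,0,0]],"dr":[[0,0,-0.13],[0,0,-0.26],[0,0,-0.39],[0,0,-0.52],[0,0,-0.65],[0,0,-0.78],[0,0,-0.92],[0,0,-1.05]]}'
python3 -m crank '{"delta_pos":[[0,0,0],[0,0,0],[0,0,0],[0,0,0],[0,0,0],[0,0,0],[0,0,0],[0,0,0]],"dr":[[0,0,-0.13],[0,0,-0.26],[0,0,-0.39],[0,0,-0.52],[0,0,-0.65],[0,0,-0.78],[0,0,-0.92],[0,0,-1.05]]}'
python3 -m crank '{"delta_pos":[[0,0,0],[0,0,0],[0,0,0],[0,0,0],[0,0,0],[0,0,0],[0,0,0],[0,0,0]],"dr":[[0,0,-0.13],[0,0,-0.26],[0,0,-0.39],[0,0,-0.52],[0,0,-0.65],[0,0,-0.78],[0,0,-0.92],[0,0,-1.04]]}'
python3 shot.py w11
```

```text
time: 11.85
position: [0.5765, -0.1548, 0.2329]
orientation: [0.0, 0.999, 0.042, 0.001]
force: [0.3, -0.6, -0.2]
width: 0.6
time: 12.65
position: [0.5764, -0.1548, 0.2323]
orientation: [0.0, 0.842, 0.54, 0.0]
force: [-0.4, -0.9, -0.7]
width: 0.602
time: 13.45
position: [0.5764, -0.1548, 0.2323]
orientation: [0.001, 0.458, 0.889, 0.0]
force: [-0.2, -0.0, -0.2]
width: 0.596
time: 14.25
position: [0.5764, -0.1548, 0.2323]
orientation: [0.001, -0.044, 0.999, -0.0]
force: [-0.9, -0.2, -0.1]
width: 0.602
[ 0.5764007  -0.15477235  0.23231906] 95.07162080696715 [-0.86899587 -0.19228976 -0.14575416] [-0.02197648  0.00030671 -0.0032768 ] -1.9945863107786617 14.25
```

View pics/w11.png

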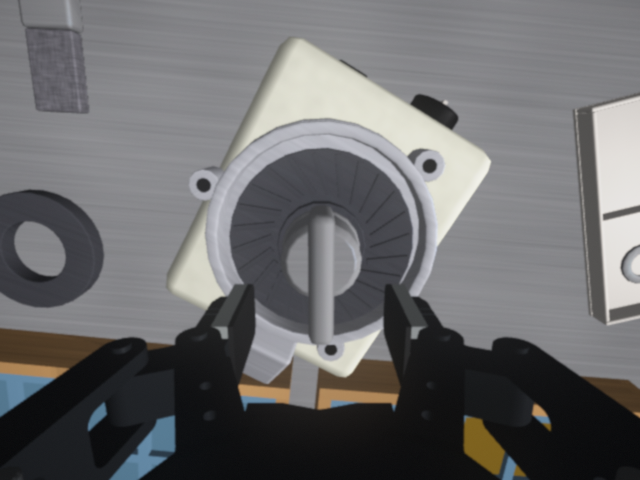

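Run:
```python
import cv2
t=cv2.imread("pics/w11.png")
cv2.imwrite("pics/w11z.png",cv2.resize(t[190:360,250:390],None,fx=3.5,fy=3.5,interpolation=cv2.INTER_CUBIC))
```

```text
(no output)
```

View pics/w11z.png

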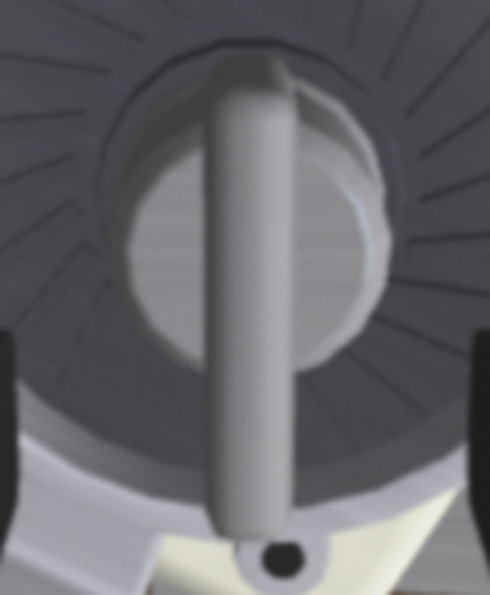

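Run:
```python
from h import *
s=robot.observe();R=Rq(s["orientation"]).as_matrix()
for z in(.195,.197,.199,.201,.203):
    a=onz("wrist",(321,216.5),z,s);b=onz("wrist",(321,344),z,s);print(z,np.linalg.norm(a-b),R.T@((a+b)/2-s["position"])*1000,(a+b)/2)
```

```text
0.195 0.06513963481624378 [-3.93708484  1.23161159 37.28711592] [ 0.5802408  -0.15320714  0.195     ]
0.197 0.06437374986284139 [-3.12703627  1.22258891 35.28631403] [ 0.57943288 -0.15328923  0.197     ]
0.199 0.06360786490943912 [-2.31698769  1.21356624 33.28551214] [ 0.57862497 -0.15337133  0.199     ]
0.201 0.06284197995603673 [-1.50693912  1.20454356 31.28471026] [ 0.57781705 -0.15345342  0.201     ]
0.203 0.06207609500263435 [-0.69689054  1.19552089 29.28390837] [ 0.57700913 -0.15353551  0.203     ]
```

```bash
python3 -m crank '{"delta_pos":[[-0.5,0.5,10],[-0.5,0.5,20],[-0.5,0.5,30],[-0.5,0.5,38],[-0.5,0.5,42],[-0.5,0.5,42],[-0.5,0.5,42],[-0.5,0.5,42]],"dr":[[0,0,0],[0,0,0],[0,0,0],[0,0,0],[0,0,0],[0,0,0],[0,0,0],[0,0,0]]}'
python3 -m crank '{"delta_pos":[[0,0,0],[0,0,0],[0,0,0],[0,0,0],[0,0,0],[0,0,0],[0,0,0],[0,0,0]],"dr":[[0,0,0],[0,0,0],[0,0,0],[0,0,0],[0,0,0],[0,0,0],[0,0,0],[0,0,0]]}' -1 20
python3 shot.py w12
```

```text
time: 15.1
position: [0.577, -0.1543, 0.1899]
orientation: [0.001, -0.042, 0.999, -0.0]
force: [-0.2, 0.4, -0.1]
width: 0.601
time: 15.9
position: [0.5768, -0.1541, 0.1897]
orientation: [0.0, -0.042, 0.999, 0.0]
force: [-0.1, 0.4, 3.2]
width: 0.132
[ 0.57675787 -0.15408601  0.18966063] 94.76669649342668 [-0.14306078  0.36590037  3.17778342] [ 0.16138314  0.08921175 -0.01942481] -1.9881737557042753 15.9
```

View pics/w12.png

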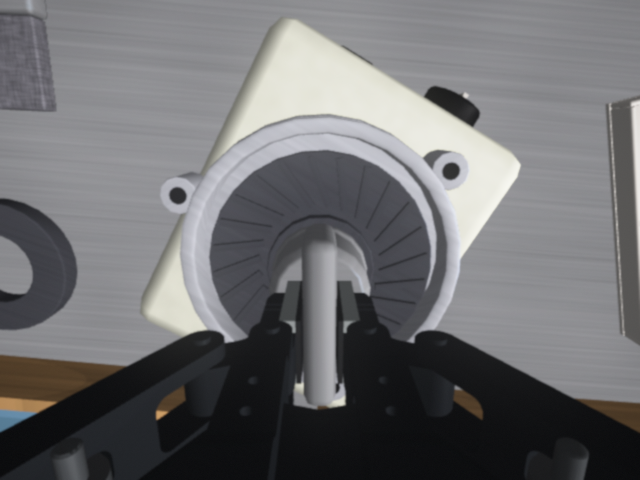

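```bash
python3 -m crank '{"delta_pos":[[0,0,-0.3],[0,0,-0.5],[0,0,-0.7],[0,0,-0.9],[0,0,-1.1],[0,0,-1.3],[0,0,-1.5],[0,0,-1.5]],"dr":[[0,0,0.04],[0,0,0.08],[0,0,0.12],[0,0,0.17],[0,0,0.22],[0,0,0.26],[0,0,0.3],[0,0,0.3]]}' -1 40
python3 shot.py w13
```

```text
time: 16.75
position: [0.5761, -0.1542, 0.1898]
orientation: [-0.001, 0.108, 0.994, -0.0]
force: [0.8, 0.7, -1.9]
width: 0.129
[ 0.57613027 -0.15424701  0.18976598] 77.58785454193763 [ 0.79163786  0.74788799 -1.9054532 ] [-0.09165211 -0.12752225  0.02582939] -1.6882614015424047 16.75
```

```bash
python3 -m crank '{"delta_pos":[[0,0,-0.2],[0,0,-0.4],[0,0,-0.6],[0,0,-0.8],[0,0,-1],[0,0,-1.2],[0,0,-1.3],[0,0,-1.3]],"dr":[[0,0,0.04],[0,0,0.08],[0,0,0.12],[0,0,0.17],[0,0,0.22],[0,0,0.26],[0,0,0.3],[0,0,0.3]]}' -1 40
python3 shot.py w14
```

```text
time: 17.6
position: [0.5756, -0.1539, 0.1909]
orientation: [-0.001, 0.255, 0.967, 0.0]
force: [-0.2, 0.2, -3.8]
width: 0.133
[ 0.57564727 -0.15392091  0.19087551] 60.43465851677929 [-0.21887277  0.20678588 -3.77208959] [ 0.07479165  0.01532806 -0.04019283] -1.3889529093865145 17.6
```

```bash
python3 -m crank '{"delta_pos":[[0,0,-0.1],[0,0,-0.3],[0,0,-0.5],[0,0,-0.7],[0,0,-0.9],[0,0,-1],[0,0,-1.2],[0,0,-1.2]],"dr":[[0,0,0.04],[0,0,0.08],[0,0,0.12],[0,0,0.17],[0,0,0.22],[0,0,0.26],[0,0,0.3],[0,0,0.3]]}' -1 40
python3 shot.py w15
```

```text
time: 18.45
position: [0.5761, -0.1541, 0.1927]
orientation: [-0.001, 0.397, 0.918, -0.0]
force: [0.6, 0.3, -3.1]
width: 0.129
[ 0.57611889 -0.15408827  0.19274932] 43.262328632047996 [ 0.58364353  0.25959812 -3.1341941 ] [ 0.0289745  -0.00981987 -0.00422409] -1.0892869631741307 18.45
```

```bash
python3 -m crank '{"delta_pos":[[0,0,-0.3],[0,0,-0.6],[0,0,-0.9],[0,0,-1.2],[0,0,-1.5],[0,0,-1.8],[0,0,-2],[0,0,-2]],"dr":[[0,0,0.07],[0,0,0.14],[0,0,0.21],[0,0,0.28],[0,0,0.35],[0,0,0.42],[0,0,0.5],[0,0,0.5]]}' -1 40
python3 shot.py w16
```

```text
time: 19.3
position: [0.5763, -0.1541, 0.195]
orientation: [-0.0, 0.611, 0.791, -0.0]
force: [-0.0, 0.2, -3.2]
width: 0.133
[ 0.57634825 -0.15413181  0.19503901] 14.63025031034247 [-0.04516232  0.24727951 -3.21965129] [-0.01264444 -0.01001233 -0.00667081] -0.5895191526766871 19.3
```

```bash
python3 -m crank '{"delta_pos":[[0,0,-0.3],[0,0,-0.6],[0,0,-0.9],[0,0,-1.2],[0,0,-1.5],[0,0,-1.8],[0,0,-2],[0,0,-2]],"dr":[[0,0,0.07],[0,0,0.14],[0,0,0.21],[0,0,0.28],[0,0,0.35],[0,0,0.42],[0,0,0.5],[0,0,0.5]]}' -1 40
python3 shot.py w17
python3 -m crank '{"delta_pos":[[0,0,-0.3],[0,0,-0.6],[0,0,-0.9],[0,0,-1.2],[0,0,-1.5],[0,0,-1.8],[0,0,-2],[0,0,-2]],"dr":[[0,0,0.07],[0,0,0.14],[0,0,0.21],[0,0,0.28],[0,0,0.35],[0,0,0.42],[0,0,0.5],[0,0,0.5]]}' -1 40
python3 shot.py w18
```

```text
time: 20.15
position: [0.5762, -0.1541, 0.1969]
orientation: [-0.0, 0.788, 0.616, -0.0]
force: [0.7, -0.1, -3.4]
width: 0.126
[ 0.57618492 -0.154068    0.19685497] -13.977943050720445 [ 0.66036089 -0.13297133 -3.42651249] [-0.00518265  0.02173769  0.04891063] -0.09023888905778227 20.15
time: 21.0
position: [0.576, -0.154, 0.1986]
orientation: [-0.001, 0.916, 0.402, -0.001]
force: [-0.1, 0.5, -5.7]
width: 0.13
[ 0.57597891 -0.15396274  0.19857819] -42.60514357538019 [-0.06866602  0.47447777 -5.66531515] [0.04227513 0.05217072 0.00363274] 0.4094123683021951 21.0
```

```bash
python3 -m crank '{"delta_pos":[[0,0,0],[0,0,0],[0,0,-0.1],[0,0,-0.2],[0,0,-0.3],[0,0,-0.4],[0,0,-0.5],[0,0,-0.5]],"dr":[[0,0,0.04],[0,0,0.08],[0,0,0.12],[0,0,0.17],[0,0,0.22],[0,0,0.26],[0,0,0.3],[0,0,0.3]]}' -1 40
python3 shot.py w19
```

```text
time: 21.85
position: [0.5768, -0.1542, 0.2001]
orientation: [0.0, 0.965, 0.261, 0.0]
force: [-0.8, -0.9, -3.8]
width: 0.13
[ 0.57680556 -0.15422493  0.20012611] -59.78470796307485 [-0.80329929 -0.92476509 -3.77589933] [ 0.02286701  0.09082189 -0.04305243] 0.7092301683856049 21.85
```

```bash
python3 -m crank '{"delta_pos":[[0,0,-0.2],[0,0,-0.4],[0,0,-0.6],[0,0,-0.8],[0,0,-1],[0,0,-1.2],[0,0,-1.4],[0,0,-1.4]],"dr":[[0,0,0.09],[0,0,0.18],[0,0,0.27],[0,0,0.36],[0,0,0.45],[0,0,0.53],[0,0,0.6],[0,0,0.6]]}' -1 40
python3 shot.py w20
```

```text
time: 22.7
position: [0.5768, -0.1542, 0.2014]
orientation: [0.0, 0.999, -0.037, 0.0]
force: [-0.7, 0.4, -2.2]
width: 0.132
[ 0.5767518  -0.15416964  0.20141687] -94.19307824415701 [-0.66712487  0.40029902 -2.237258  ] [ 0.05795146 -0.00081348 -0.00950536] 1.3097702462389944 22.7
```

```bash
python3 -m crank '{"delta_pos":[[0,0,-0.5],[0,0,-1],[0,0,-1.5],[0,0,-2],[0,0,-2.5],[0,0,-3],[0,0,-3.5],[0,0,-3.5]],"dr":[[0,0,0],[0,0,0],[0,0,0],[0,0,0],[0,0,0],[0,0,0],[0,0,0],[0,0,0]]}' -1 40
python3 shot.py w21
```

```text
time: 23.55
position: [0.5766, -0.1542, 0.2048]
orientation: [0.0, 0.999, -0.038, 0.0]
force: [0.1, 0.0, -2.9]
width: 0.127
[ 0.57663197 -0.15416383  0.20478123] -94.3055791465757 [ 0.13592599  0.02945439 -2.89163407] [0.01452272 0.01862384 0.01823621] 1.311767262796524 23.55
```

```bash
python3 -m crank '{"delta_pos":[[0,0,-0.5],[0,0,-1],[0,0,-1.5],[0,0,-2],[0,0,-2.5],[0,0,-3],[0,0,-3.5],[0,0,-3.5]],"dr":[[0,0,0],[0,0,0],[0,0,0],[0,0,0],[0,0,0],[0,0,0],[0,0,0],[0,0,0]]}' -1 40
python3 -m crank '{"delta_pos":[[0,0,-0.5],[0,0,-1],[0,0,-2],[0,0,-3],[0,0,-4],[0,0,-5],[0,0,-6],[0,0,-6]],"dr":[[0,0,0],[0,0,0],[0,0,0],[0,0,0],[0,0,0],[0,0,0],[0,0,0],[0,0,0]]}' -1 40
```

```text
time: 24.4
position: [0.5766, -0.1542, 0.2083]
orientation: [0.0, 0.999, -0.038, 0.0]
force: [0.0, 0.2, -3.1]
width: 0.134
time: 25.2
position: [0.5767, -0.1542, 0.2144]
orientation: [0.0, 0.999, -0.038, 0.0]
force: [-0.5, -0.1, -3.9]
width: 0.131
```

```bash
python3 -m crank '{"delta_pos":[[0,0,-2],[0,0,-5],[0,0,-10],[0,0,-16],[0,0,-24],[0,0,-32],[0,0,-40],[0,0,-45]],"dr":[[0,0,0],[0,0,0],[0,0,0],[0,0,0],[0,0,0],[0,0,0],[0,0,0],[0,0,0]]}' -1 40
python3 -m crank '{"delta_pos":[[0,0,-8],[0,0,-16],[0,0,-24],[0,0,-30],[0,0,-35],[0,0,-35],[0,0,-35],[0,0,-35]],"dr":[[0,0,0],[0,0,0],[0,0,0],[0,0,0],[0,0,0],[0,0,0],[0,0,0],[0,0,0]]}' -1 40
python3 shot.py w22
python3 - <<'E'
from h import *
cv2.imwrite("pics/s22.png",cv2.resize(robot.camera("scene")[130:360,160:420],None,fx=2.5,fy=2.5))
E
```

```text
time: 26.0
position: [0.5771, -0.1543, 0.2606]
orientation: [0.0, 0.999, -0.038, 0.001]
force: [0.3, 0.8, -3.4]
width: 0.129
time: 26.8
position: [0.5762, -0.154, 0.2936]
orientation: [-0.0, 0.999, -0.038, -0.001]
force: [0.2, -0.7, -2.6]
width: 0.128
[ 0.57624225 -0.15403111  0.29363256] -94.30628800157585 [ 0.16990169 -0.69152491 -2.60554134] [-0.02334669  0.00681814  0.01271876] 1.311794427630081 26.8
```

View pics/s22.png

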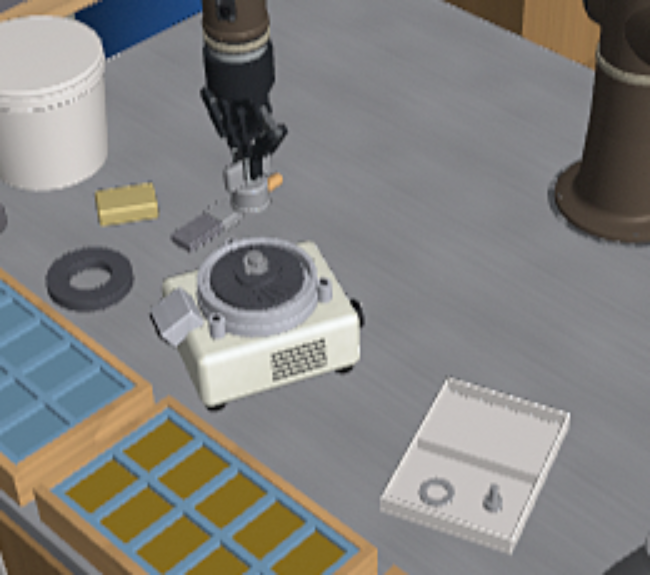

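View pics/w22.png

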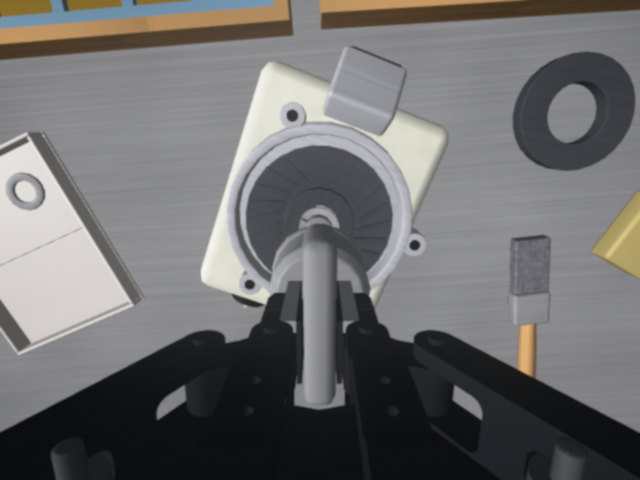

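```bash
python3 -m crank '{"delta_pos":[[-3,-8,0],[-8,-23,0],[-15,-42,0],[-23,-64,0],[-31,-86,0],[-39,-108,0],[-47,-130,0],[-55,-152,0]],"dr":[[0,0,0],[0,0,0],[0,0,0],[0,0,0],[0,0,0],[0,0,0],[0,0,0],[0,0,0]]}' -1 40
python3 -m crank '{"delta_pos":[[-8,-22,0],[-16,-44,0],[-24,-66,0],[-32,-88,0],[-40,-110,0],[-46,-130,0],[-51,-145,0],[-54,-152,0]],"dr":[[0,0,0],[0,0,0],[0,0,0],[0,0,0],[0,0,0],[0,0,0],[0,0,0],[0,0,0]]}' -1 40
python3 -m crank '{"delta_pos":[[0,0,5],[0,0,18],[0,0,35],[0,0,55],[0,0,75],[0,0,95],[0,0,110],[0,0,120]],"dr":[[0,0,0],[0,0,0],[0,0,0],[0,0,0],[0,0,0],[0,0,0],[0,0,0],[0,0,0]]}' -1 40
python3 shot.py w23b
python3 - <<'E'
from h import *
cv2.imwrite("pics/s23.png",cv2.resize(robot.camera("scene")[230:380,270:420],None,fx=4,fy=4,interpolation=cv2.INTER_CUBIC))
E
```

```text
time: 27.7
position: [0.5319, 0.0042, 0.2943]
orientation: [-0.0, 0.999, -0.037, -0.0]
force: [0.0, -0.1, -3.9]
width: 0.13
time: 28.5
position: [0.4891, 0.1597, 0.2943]
orientation: [-0.0, 0.999, -0.036, -0.0]
force: [-0.2, -0.4, -3.7]
width: 0.13
time: 29.3
position: [0.4893, 0.1559, 0.1715]
orientation: [0.001, 0.999, -0.038, -0.002]
force: [0.3, 0.1, -2.9]
width: 0.132
[0.48931177 0.1559404  0.17154861] -94.38232148467891 [ 0.31712697  0.12676446 -2.92601738] [ 0.01598039 -0.03444212 -0.00287811] 1.8714507534417812 29.3
```

View pics/s23.png

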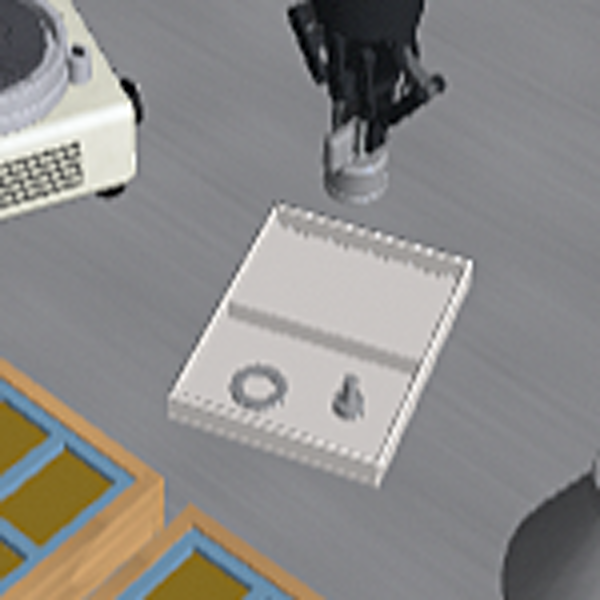

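View pics/w23b.png

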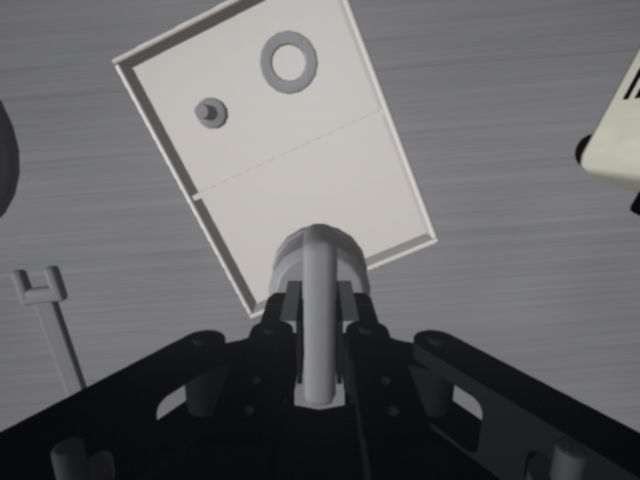

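Run:
```python
from h import *
s=robot.observe()
P=[onz("wrist",p,.025,s) for p in [(251,316),(437,239),(383,110),(196,198)]]
print(np.round(P,4),np.mean(P,0))
# nut foot estimate from scene: foot bottom centre
o,d=ray("scene",(270+357/4,230+202/4)); 
for z in (.11,.115,.12,.125,.13): print(z,o+d*(z-o[2])/d[2])
```

```text
[[0.4185 0.2165 0.025 ]
 [0.4714 0.0676 0.025 ]
 [0.5678 0.1056 0.025 ]
 [0.5167 0.2452 0.025 ]] [0.49360861 0.15872566 0.025     ]
0.11 [0.49263797 0.16532926 0.11      ]
0.115 [0.49667862 0.16829846 0.115     ]
0.12 [0.50071927 0.17126767 0.12      ]
0.125 [0.50475993 0.17423687 0.125     ]
0.13 [0.50880058 0.17720608 0.13      ]
```

```bash
python3 -m crank '{"delta_pos":[[0,0,8],[0,0,22],[0,0,40],[0,0,58],[0,0,74],[0,0,86],[0,0,95],[0,0,100]],"dr":[[0,0,0],[0,0,0],[0,0,0],[0,0,0],[0,0,0],[0,0,0],[0,0,0],[0,0,0]]}' -1 40
python3 -m crank '{"delta_pos":[[0,0,1],[0,0,2],[0,0,3],[0,0,4],[0,0,5],[0,0,6],[0,0,6],[0,0,6]],"dr":[[0,0,0],[0,0,0],[0,0,0],[0,0,0],[0,0,0],[0,0,0],[0,0,0],[0,0,0]]}' -1 40
python3 shot.py w24
python3 - <<'E'
from h import *
cv2.imwrite("pics/s24.png",cv2.resize(robot.camera("scene")[260:360,300:400],None,fx=6,fy=6,interpolation=cv2.INTER_CUBIC))
E
```

```text
time: 30.2
position: [0.4905, 0.1571, 0.0734]
orientation: [0.0, 0.999, -0.038, -0.0]
force: [-0.6, 0.4, -2.3]
width: 0.132
time: 31.0
position: [0.4907, 0.1572, 0.0682]
orientation: [0.0, 0.999, -0.038, -0.0]
force: [0.2, -0.4, -3.0]
width: 0.132
[0.49068196 0.15717787 0.06816617] -94.3106416828196 [ 0.20936425 -0.36224545 -3.04945094] [-0.0403355   0.05600765  0.0213339 ] 1.8714904661803744 31.0
```

View pics/s24.png

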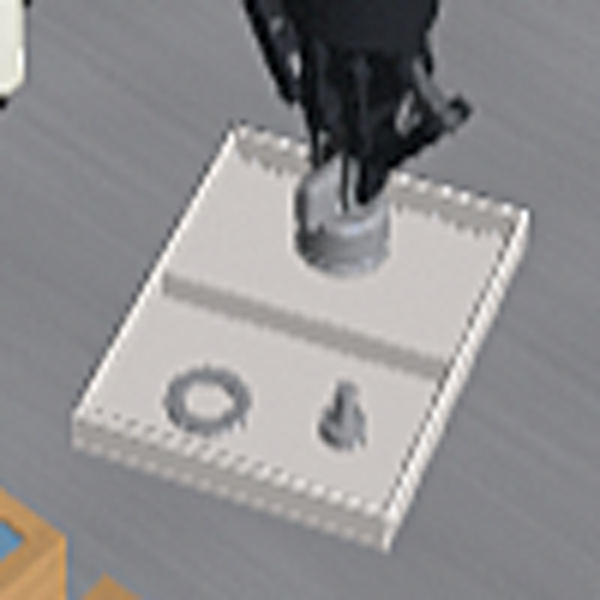

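View pics/w24.png

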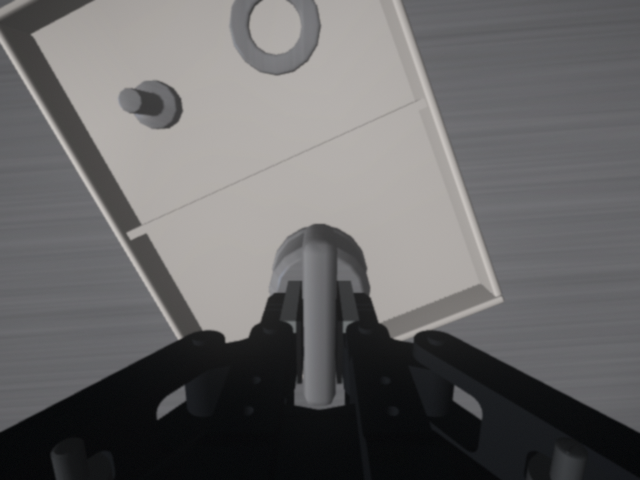

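Well centred over the empty half, nut still hanging (fz ≈ −3 N). Lowering slowly to contact.

```bash
python3 -m crank '{"delta_pos":[[0,0,1],[0,0,2],[0,0,3],[0,0,4],[0,0,5],[0,0,6],[0,0,7],[0,0,7]],"dr":[[0,0,0],[0,0,0],[0,0,0],[0,0,0],[0,0,0],[0,0,0],[0,0,0],[0,0,0]]}' -1 40
python3 -m crank '{"delta_pos":[[0,0,0.5],[0,0,1],[0,0,1.5],[0,0,2],[0,0,2.5],[0,0,3],[0,0,3],[0,0,3]],"dr":[[0,0,0],[0,0,0],[0,0,0],[0,0,0],[0,0,0],[0,0,0],[0,0,0],[0,0,0]]}' -1 40
```

```text
time: 31.9
position: [0.4905, 0.1571, 0.061]
orientation: [0.0, 0.999, -0.038, -0.0]
force: [0.6, 0.4, -2.6]
width: 0.131
time: 32.7
position: [0.4907, 0.1572, 0.0581]
orientation: [0.0, 0.999, -0.038, -0.0]
force: [-0.6, -0.3, -3.3]
width: 0.132
```

```bash
python3 -m crank '{"delta_pos":[[0,0,0.3],[0,0,0.6],[0,0,0.9],[0,0,1.2],[0,0,1.5],[0,0,1.5],[0,0,1.5],[0,0,1.5]],"dr":[[0,0,0],[0,0,0],[0,0,0],[0,0,0],[0,0,0],[0,0,0],[0,0,0],[0,0,0]]}' -1 40
python3 -m crank '{"delta_pos":[[0,0,0.3],[0,0,0.6],[0,0,0.9],[0,0,1.2],[0,0,1.5],[0,0,1.5],[0,0,1.5],[0,0,1.5]],"dr":[[0,0,0],[0,0,0],[0,0,0],[0,0,0],[0,0,0],[0,0,0],[0,0,0],[0,0,0]]}' -1 40
```

```text
time: 33.5
position: [0.4907, 0.1572, 0.0567]
orientation: [-0.0, 0.999, -0.038, 0.0]
force: [-0.1, 1.0, -3.3]
width: 0.133
time: 34.3
position: [0.4907, 0.1572, 0.0552]
orientation: [0.0, 0.999, -0.038, -0.0]
force: [-0.1, 0.1, -2.6]
width: 0.127
```

```bash
python3 -m crank '{"delta_pos":[[0,0,0.3],[0,0,0.6],[0,0,0.9],[0,0,1.2],[0,0,1.5],[0,0,1.5],[0,0,1.5],[0,0,1.5]],"dr":[[0,0,0],[0,0,0],[0,0,0],[0,0,0],[0,0,0],[0,0,0],[0,0,0],[0,0,0]]}' -1 40
python3 -m crank '{"delta_pos":[[0,0,0.3],[0,0,0.6],[0,0,0.9],[0,0,1.2],[0,0,1.5],[0,0,1.5],[0,0,1.5],[0,0,1.5]],"dr":[[0,0,0],[0,0,0],[0,0,0],[0,0,0],[0,0,0],[0,0,0],[0,0,0],[0,0,0]]}' -1 40
```

```text
time: 35.1
position: [0.4907, 0.1572, 0.0537]
orientation: [-0.0, 0.999, -0.038, 0.0]
force: [0.1, 0.2, -3.1]
width: 0.128
time: 35.9
position: [0.4908, 0.1572, 0.0527]
orientation: [0.0, 0.999, -0.038, -0.0]
force: [-2.8, -0.6, 6.3]
width: 0.133
```

```bash
python3 -m crank '{"delta_pos":[[0,0,-0.3],[0,0,-0.3],[0,0,-0.3],[0,0,-0.3],[0,0,-0.3],[0,0,-0.3],[0,0,-0.3],[0,0,-0.3]],"dr":[[0,0,0],[0,0,0],[0,0,0],[0,0,0],[0,0,0],[0,0,0],[0,0,0],[0,0,0]]}' -1 20
python3 -m crank '{"delta_pos":[[0,0,0],[0,0,0],[0,0,0],[0,0,0],[0,0,0],[0,0,0],[0,0,0],[0,0,0]],"dr":[[0,0,0],[0,0,0],[0,0,0],[0,0,0],[0,0,0],[0,0,0],[0,0,0],[0,0,0]]}' -0.2 20
python3 shot.py w25
```

```text
time: 36.7
position: [0.4908, 0.1572, 0.0527]
orientation: [0.0, 0.999, -0.038, -0.0]
force: [-2.2, -1.7, 4.8]
width: 0.129
time: 37.5
position: [0.4907, 0.1572, 0.0525]
orientation: [0.0, 0.999, -0.038, 0.0]
force: [0.1, 0.3, 0.1]
width: 0.401
[0.49070185 0.15719139 0.05246522] -94.30838957653803 [0.05220921 0.27901371 0.11978856] [ 0.07914026 -0.03323868  0.01248737] 1.8715102351885913 37.5
```

View pics/w25.png

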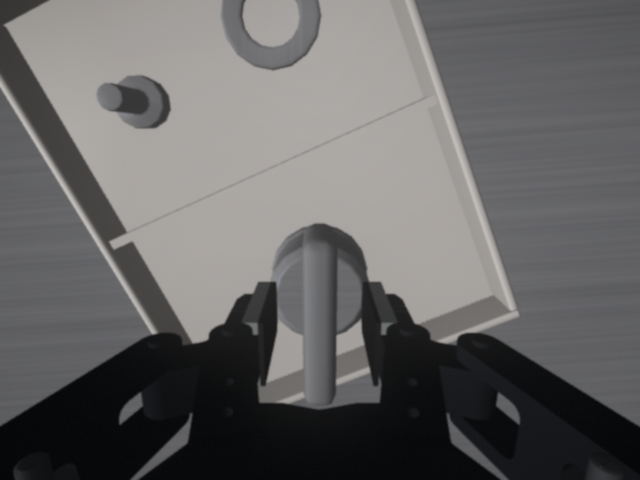

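Released with zero force; nut stands. Retreat straight up.

```bash
python3 -m crank '{"delta_pos":[[0,0,-3],[0,0,-10],[0,0,-20],[0,0,-35],[0,0,-55],[0,0,-80],[0,0,-105],[0,0,-130]],"dr":[[0,0,0],[0,0,0],[0,0,0],[0,0,0],[0,0,0],[0,0,0],[0,0,0],[0,0,0]]}'
python3 -m crank '{"delta_pos":[[0,0,-10],[0,0,-20],[0,0,-20],[0,0,-20],[0,0,-20],[0,0,-20],[0,0,-20],[0,0,-20]],"dr":[[0,0,0],[0,0,0],[0,0,0],[0,0,0],[0,0,0],[0,0,0],[0,0,0],[0,0,0]]}'
python3 shot.py w26
python3 - <<'E'
from h import *
cv2.imwrite("pics/s26.png",robot.camera("scene"))
E
```

```text
time: 38.35
position: [0.4908, 0.1573, 0.1845]
orientation: [-0.0, 0.999, -0.038, 0.001]
force: [0.6, 0.1, 0.1]
width: 0.4
time: 39.15
position: [0.4905, 0.1571, 0.202]
orientation: [0.0, 0.999, -0.038, -0.0]
force: [0.1, 0.4, -0.5]
width: 0.402
[0.49047303 0.15712771 0.20197974] -94.30880558510894 [ 0.07518994  0.42634593 -0.53923747] [ 0.09448309  0.01567697 -0.04332193] 1.8714815328665788 39.15
```

View pics/w26.png

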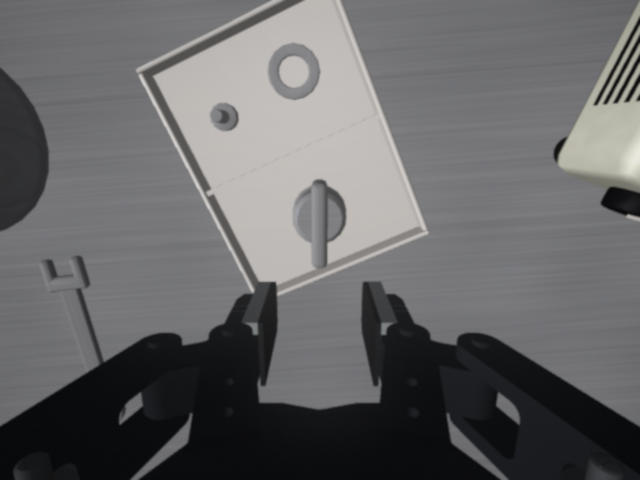

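View pics/s26.png

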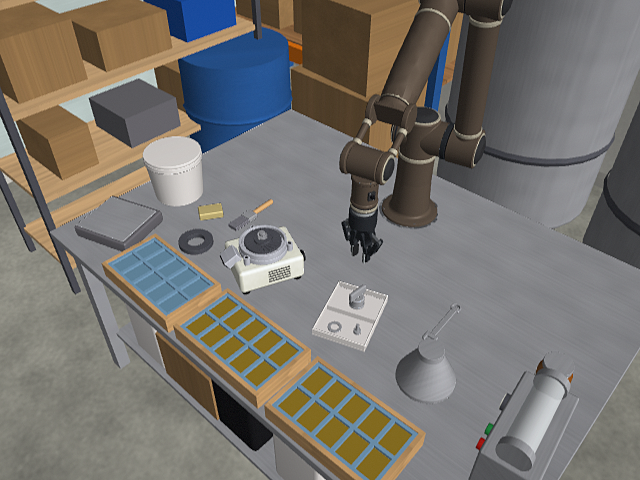

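```bash
python3 -c "
from station import robot
print(robot.sign_off())"
```

```text
the job is handed in; nothing more can be done
None
```

The nut is off its shaft and standing upright, released, near the middle of the tray's empty half. I handed the job in at about 39 s of the 72 s allowed.

- **Unscrewing:** I turned the nut about 249° clockwise in two grips with one regrasp, raising the arm as the nut climbed. In the readings after each move, the nut pulled on the arm with about 3 N at most moments, which is roughly its weight. The highest was 5.7 N while it was still on the thread.
- **Lift-off:** Before lifting, I raised the nut about 7 mm in two steps. The pull stayed near 3 N, so the thread had let go. I then lifted it about 100 mm above its start.
- **Setting down:** I lowered it until the floor pushed back with about 6 N. After I opened the fingers, the force read zero.

**Last checks:** The final wrist and scene pictures show the nut upright on the floor. By the tool position at release, it is about 1–3 mm from the middle of the empty half. By eye, everything else looked to be in its original place in those pictures; I did not measure it. The gripper is clear above, touching nothing.

**Disagreements:** The top and wrist cameras differed by 2–3 mm on the mill and tray positions. The first estimates of the bar-top height ranged from 0.18 to 0.21 m, and I used about 0.197 m. Neither caused a problem.

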